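Take up the backlash of a hand slide

TASK

The hand slide's upright knob has too much free play before it moves the spring-held white carriage. Wiggle the knob gently to find how much (pull it away from the carriage until the carriage gives a millimetre or two, then push it towards the carriage until it gives the other way), then push the steel take-up wedge in by its tab until about 4 mm of play is left, anything from 2 to 6 mm being good. Prove it by wiggling the knob once more in the same way, away and then towards, and let go; never force the carriage more than a few millimetres, keep the sample cup standing in its ring and leave the other things on the bench alone.

Things in the scene. Friction and masses are not known exactly. Their poses are not given: they have to be found in the camera images.
- slide_unit: Base of the hand slide: aluminium plate 150 x 280 x 12 mm with two guide rods and grey end blocks (40 mm high), fixed to the bench. Origin under its centre, on the worktop. Its y runs along the rods, from the carriage end to the knob end; its x is level, across the rods, from the wedge-tab side into the far side; z is up.
- drive (a joint): Travel in m of the knob (with its saddle and rod) along the slide's y, in the base; grows as the knob is pulled away from the carriage. About 0.5 N of friction; it stays where it is left. Limits -0.040 and 0.020. Its free play in the carriage is 10 to 21 mm at the start.
- carriage (a joint): Travel in m of the carriage along the slide's y, in the base; springs hold it at 0, 2 N for each mm. It moves only when the knob has used up the free play, and then gives a little in the same direction.
- wedge (a joint): Travel in m of the take-up wedge along the slide's x, in the carriage; 0 out, 0.058 fully in (too far); starts nearly out, needs about 6 N, stays where it is left. Every 3 mm in takes away 1 mm of the knob's free play, 3 mm out gives 1 mm back. The play at a given wedge position differs from start to start (hidden wear), so it must be found by wiggling.
- knob (a point): Point on the axis of the upright black knob, 85 mm above the worktop: a round post 16 mm thick, clear from 54 mm to its top at 102 mm. Moves along the slide's y. Axes as the base.
- wedge_tab (a point): Point in the wedge's upright steel tab, 84 mm above the worktop: a plate 8 mm thick (slide's x), 20 mm wide (slide's y), its top 101 mm above the worktop; it stands on the wedge's tongue, which goes into the front of the carriage. Moves along the slide's x. Axes as the base.
- carriage_mark (a point): Point on the top face of the white carriage (120 x 120 mm, top 50 mm above the worktop). It moves with the carriage; axes as the base.
- cup_nest (a point): Middle of the floor of the grey ring (54 mm across, 7 mm high) on the carriage in which the sample cup stands; 52 mm above the worktop.
- sample_cup_c (a point): Centre of the sample cup with screw cap, 44 mm across, 53 mm high, standing loose in the ring on the carriage, top 105 mm above the worktop. It stays there.
- timer_c (a point): Centre of a countdown timer lying face up, 66 x 64 x 18 mm; bystander.
- label_roll_c (a point): Centre of a label roll, 66 mm across, 28 mm high; bystander.
- wipe_pack_c (a point): Centre of a pack of wipes, 112 x 75 x 41 mm; bystander.
- decapper_c (a point): Centre of a standing decapper, 35 mm across, 70 mm high; bystander.
- spare_cup_c (a point): Centre of a specimen cup standing on the worktop, 44 mm across, 53 mm high; bystander.
- forceps_b_c (a point): Centre of forceps lying flat, 131 mm long, 10 mm high; bystander.
Things that resemble listed ones, but are neither listed nor needed, are in the scene too. Leave any blue or turquoise look-alike of the part that bears sample_cup_c alone.

How it is judged:
On the way, in this order (a step that is already met when the one before it is completed fails the run):
1. the knob is pulled away from the carriage until the carriage gives by 0.5 mm or more (value of joint carriage above 0.0005 m and y of knob in the frame of carriage_mark above 0.0985 m), for 0.1 s.
2. the knob is pushed towards the carriage until the carriage gives by 0.5 mm or more, before the play is taken up (still over 8.5 mm) (value of joint carriage below -0.0005 m and y of knob in the frame of carriage_mark below 0.0915 m), for 0.1 s.
3. the knob is pulled away again until the carriage gives by 0.5 mm or more, with the wedge pushed in (all of step 1 and value of joint wedge above 0.018 m), for 0.1 s.
4. the knob is pushed towards the carriage until it gives by 0.5 mm or more, after a play of only 2 to 6 mm (value of joint carriage below -0.0005 m and y of knob in the frame of carriage_mark between 0.094 and 0.098 m), for 0.1 s.
At the end, for the whole second after the job is handed in: The wedge has been pushed in (18 to 57.5 mm of its travel) and left there, the knob stands still within the remaining 2 to 6 mm of play, the carriage is back at its spring centre within 1.5 mm, and the sample cup stands upright in its ring (within 8 mm of its middle, under 0.15 rad of tilt) (value of joint carriage between -0.0015 and 0.0015 m and value of joint wedge between 0.018 and 0.0575 m and y of knob in the frame of carriage_mark between 0.093 and 0.1015 m and velocity of joint drive between -0.01 and 0.01 m/s and horizontal distance between sample_cup_c and cup_nest below 0.008 m and angle between sample_cup_c's own z axis and vertical below 0.15 rad); the robot touches nothing.
It fails at once if the carriage is forced more than 8 mm from its centre (value of joint carriage above 0.008 m or value of joint carriage below -0.008 m).
It fails at once if the sample cup is tipped (angle between sample_cup_c's own z axis and vertical above 0.5 rad).
It fails at once if a bystander is moved by more than 30 mm (distance of any of timer_c, label_roll_c, wipe_pack_c, decapper_c, spare_cup_c, forceps_b_c from where it was at the start of the episode above 0.03 m).
It also fails if it takes over 72 s, if anything falls off the work surface, if the arm or the gripper's body presses on something with over 40 N, if the wrist force passes 120 N, or if a joint passes its speed limit or range.

ROBOT

A 6-joint arm with a two-finger parallel gripper is mounted at the origin on a cart in front of the work surface, level with it; the furniture and walls round the work are solid. World frame = base frame: x ahead of the robot, y to its left, z up, the work surface at z = 0. Lengths are in m, angles in rad, forces in N, time in s.
With the tool pointing down it reaches from about 0.25 to 0.725 m from the base axis. Payload 9.7 kg.
Tool frame: the origin (TCP) lies midway between the tips of the shut fingers; the grasp point (between the pads) lies bot.hold_point_z behind it (bot.hold_point_z is the distance from the TCP to the grasp point, in m); z points along the fingers, y is the line along which they close (so a half turn about z gives the same grasp; the last joint's range is limited). The gripper opens to 85 mm and grips with 20 to 120 N. Pads are 22 mm wide; open, the fingers measure 114 mm over their backs; the gripper's body (76 mm by 85 mm) begins 54 mm behind the grasp point. The pads swing forward as they close: fully open they stand 13 mm farther back than shut.
Start: joints at [-1.182, 0.087, 0.176, 1.66, 0, 1.571], TCP at [0.208, -0.509, 0.231] pointing down, gripper open.
Joint ranges: [-3.13, 3.13], [-0.85, 1.81], [-1.15, 1.24], [-2.2, 2.28], [-1.44, 1.52], [-3.14, 3.14]. Speed limits (rad/s): [2.22, 2.22, 2.57, 3.14, 3.14, 3.14].

INTERFACE

Orientations are given as a unit quaternion [w, x, y, z].
In Python, from plant import telemetry, vision, workorder, bot gives the robot as it stands. The module is installed in compiled form; this text tells all that it offers.
- The arm moves only by the tool carry_out, never from a script. Its argument "deltas" is a list of rows, each a list of 3 entries, a list of its own where there are three numbers: the turn, a rotation vector about the tool's x, y, z in degrees, then the shift along the tool's x, y, z in m, then the closure, from -1 (fully open) to 1 (shut). A call has 1 to 10 rows; each row is the pose to reach, as a shift and turn from the pose commanded when the call began, along the tool's axes at that moment; what a row does not reach only later rows make up. A row lasts 1/8 s, in which the tool goes at most 62.5 mm and 10.7 degrees, less where a joint would pass 70% of its speed; a pose out of reach is approached as far as the arm can. A call with a gripper value outside its range is refused whole. The fingers move at their own pace and stop on an object; the grip force is fixed at half the most. Time passes only in rows, so rows that repeat a pose let the fingers close. It gives the time, the measured TCP pose, the force, the opening and the grip force at its end, in the units of the state.
- telemetry.get_state(): the state, without advancing time (a new reading comes with each control period).
- vision.grab_frame(name): name is "scene" or "top" or "wrist"; returns a dict with "image" (384x512x3 uint8, red, green, blue), "vfov" (degrees; the focal length in pixels is half the picture's height over the tangent of half this angle, whatever the lens; pixels are square), "cx", "cy" (the principal point, pixels), "R" (3x3) and "t" (3): a world point X has camera coordinates R X + t. Camera axes: x right, y down, z forward; pixel columns grow to the right and rows downward; lengths in m; the calibration is good to about 2 mm. A picture is of the moment at which its call begins. There is no depth.
- workorder.hand_in(): hands the job in; it is judged then, once.
The state is a dict: "t": time; "joints": joint angles; "dq": joint speeds; "tau": joint torques, N m; "eef_pos": TCP position; "eef_rot": TCP orientation; "force": force on the tool from outside, world axes, zero at the start; "torque": the same for the moment, N m; "finger_gap": finger opening in m; "grip_force": force on a finger pad.
Only numpy, scipy, OpenCV 4.12 (cv2) and the standard library are available. Lean on these libraries where they do the work, as an engineer would, in place of code of your own. Each camera call takes 0.05 s, during which the arm holds its last target. There are 200 camera calls.

## Working session

There is one attempt and no reset: what is moved stays moved. The work goes in short steps, Python scripts to look and compute and a tool call to move; the robot and the scene stay as the last step left them, time stands still between calls to the robot, and variables do not carry over. Pictures are saved under pics/ and viewed, at most 10 in all, crops included, and the job is handed in when it is done.

Besides the shell and the picture viewer there is one more tool, called after ">>>" as name([rows], argument=value, ...), one row to a line, values as JSON. carry_out: Moves the arm, as the interface text tells. Its arguments: {"type":"object","properties":{"deltas":{"type":"array"}},"required":["deltas"]}

```bash
mkdir -p pics; cat > h.py <<'E'
import numpy as np, cv2, pickle
from plant import telemetry, vision, workorder, bot
def grab(n,tag):
    f=vision.grab_frame(n); pickle.dump(f,open(f'pics/{tag}.pkl','wb')); cv2.imwrite(f'pics/{tag}.png',f['image'][:,:,::-1]); return f
def load(tag): return pickle.load(open(f'pics/{tag}.pkl','rb'))
def ray(f,u,v):
    F=f['image'].shape[0]/2/np.tan(np.radians(f['vfov']/2))
    R=np.array(f['R']);t=np.array(f['t'])
    return -R.T@t, R.T@np.array([(u-f['cx'])/F,(v-f['cy'])/F,1])
def onz(f,u,v,z):
    c,d=ray(f,u,v); return c+d*(z-c[2])/d[2]
def tri(*obs):
    A=np.zeros((3,3));b=np.zeros(3)
    for f,u,v in obs:
        c,d=ray(f,u,v); d=d/np.linalg.norm(d); P=np.eye(3)-np.outer(d,d); A+=P;b+=P@c
    return np.linalg.solve(A,b)
def proj(f,X):
    F=f['image'].shape[0]/2/np.tan(np.radians(f['vfov']/2))
    p=np.array(f['R'])@X+np.array(f['t']); return p[:2]/p[2]*F+[f['cx'],f['cy']]
E
python3 - <<'E'
from h import *
a=grab('scene','s0')['image'];b=grab('top','t0')['image'];grab('wrist','w0')
cv2.imwrite('pics/st.png',cv2.resize(np.vstack([a,b])[:,:,::-1],(800,1200))[:600]) 
for n,i in(('sL',a),('tL',b)): cv2.imwrite(f'pics/{n}.png',cv2.resize(i[:,:,::-1],(800,600),interpolation=cv2.INTER_CUBIC))
s=telemetry.get_state();print(s,bot.hold_point_z)
for n in('s0','t0'):
    f=load(n);print(f['vfov'],f['cx'],f['cy'],-np.array(f['R']).T@f['t'])
E
```

```text
{'t': 0.15, 'joints': array([-1.18199691e+00,  8.73376720e-02,  1.75371957e-01,  1.65979975e+00,
       -4.62552913e-06,  1.57076876e+00]), 'dq': array([ 0.00166751, -0.00265055,  0.00196177,  0.00108671, -0.0018144 ,
        0.00166463]), 'tau': array([-3.43607655e-05, -5.20761216e+01,  4.65044653e+01,  1.38739776e-02,
       -9.89834177e-06,  2.18698881e-05]), 'eef_pos': array([ 0.20843272, -0.50880762,  0.2307724 ]), 'eef_rot': array([-4.74995109e-04,  9.81161031e-01,  1.93191089e-01, -9.58703264e-05]), 'force': array([ 1.22198306, -0.00952551, -0.097439  ]), 'torque': array([ 0.01475557,  0.00560856, -0.03223919]), 'grip_force': 0.0, 'finger_gap': 0.08526366972754412} 0.0187
48.831740675249875 252.8717008895549 187.57180446235114 [0.00411907 0.39453648 0.89581486]
57.179260989002465 260.8951863246775 191.07517527878517 [ 0.49624873 -0.07487105  0.9088698 ]
```

View pics/sL.png

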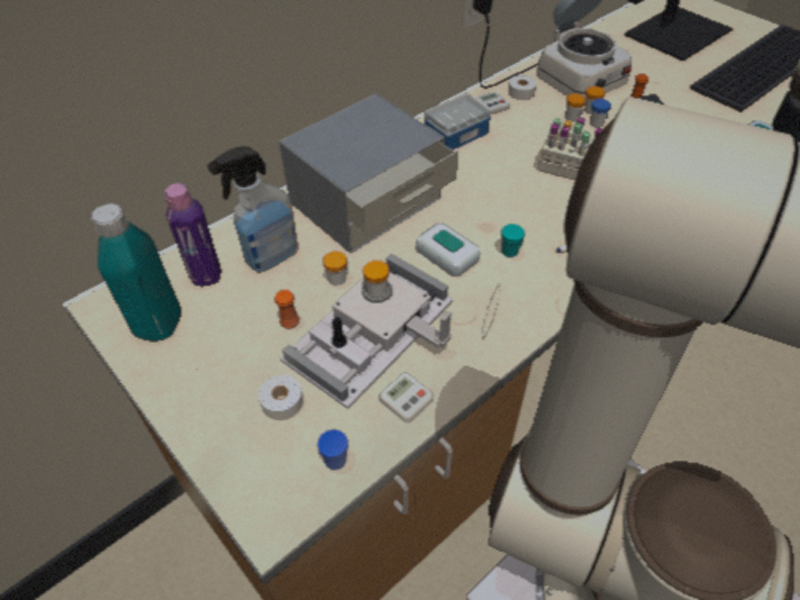

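View pics/tL.png

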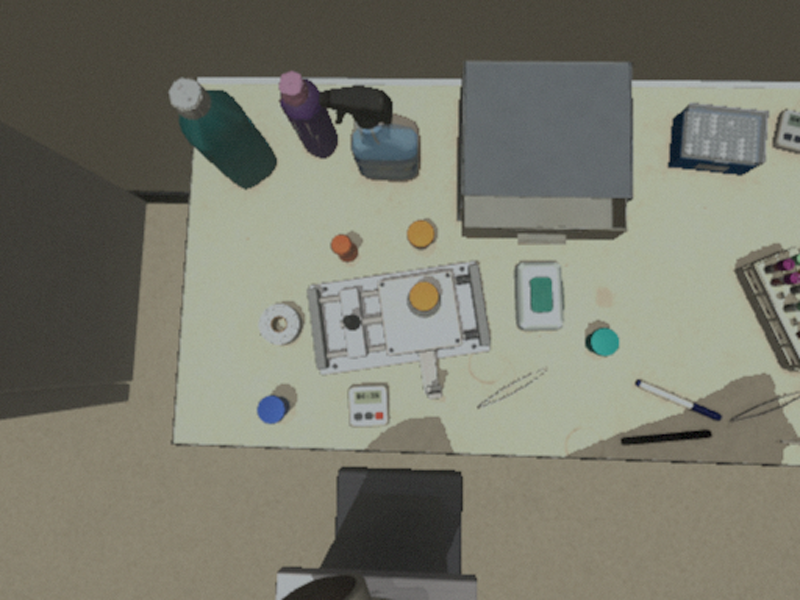

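The scene view (enlarged) shows the knob at about (338,322 top), the wedge tab at (446,318 top) and the capped cup in the ring at (376,270). In the top view they are at (352,322), (432,390) and (424,295).
Look-alikes:
- **Cups:** the orange-capped spare is at top (421,233), blue at (272,409) and turquoise at (603,342). The one I want is the cup on the carriage.
- **Knob:** the decapper at (342,245) is red, so it is not the knob.
- **Timers:** (368,405) is next to the slide.

```bash
python3 - <<'E'
from h import *
s=load('s0');t=load('t0');k=1.5625
print(np.round(t['R'],3),np.round(s['R'],3))
for n,a,b,z in(('knobtop',(337,320),(352,321),.102),('tabtop',(446,316),(432,389),.101),('cuptop',(376,268),(424,293),.105)):
    print(n,tri((s,a[0]/k,a[1]/k),(t,b[0]/k,b[1]/k)).round(4),onz(s,a[0]/k,a[1]/k,z).round(4),onz(t,b[0]/k,b[1]/k,z).round(4))
for p in((310,286),(317,374),(479,262),(490,350)): print(onz(t,p[0]/k,p[1]/k,.04 if 1 else 0).round(4))
for n,p,z in(('timer',(368,405),.018),('forceps',(512,388),.01),('scup',(421,233),.053),('roll',(280,324),.028)):print(n,onz(t,p[0]/k,p[1]/k,z).round(3))
c1=cv2.resize(s['image'][150:265,175:300,::-1],None,fx=4,fy=4,interpolation=cv2.INTER_CUBIC)
c2=cv2.resize(t['image'][160:265,190:325,::-1],None,fx=4,fy=4,interpolation=cv2.INTER_CUBIC)
cv2.imwrite('pics/c1.png',c1);cv2.imwrite('pics/c2.png',c2)
E
```

```text
[[ 0.027 -0.999 -0.037]
 [-0.994 -0.023 -0.104]
 [ 0.103  0.04  -0.994]] [[-0.662 -0.749 -0.013]
 [-0.56   0.506 -0.656]
 [ 0.498 -0.428 -0.755]]
knobtop [0.548  0.0422 0.0958] [0.5467 0.0475 0.102 ] [0.5449 0.0384 0.102 ]
tabtop [ 0.4464 -0.0842  0.0949] [ 0.4406 -0.0831  0.101 ] [ 0.4492 -0.0816  0.101 ]
cuptop [ 0.5885 -0.0668  0.1042] [ 0.5878 -0.0664  0.105 ] [ 0.5885 -0.0667  0.105 ]
[0.6031 0.1168 0.04  ]
[0.4638 0.0993 0.04  ]
[ 0.6476 -0.1524  0.04  ]
[ 0.5086 -0.1714  0.04  ]
timer [0.416 0.019 0.018]
forceps [ 0.449 -0.21   0.01 ]
scup [ 0.69  -0.059  0.053]
roll [0.542 0.165 0.028]
```

View pics/c1.png

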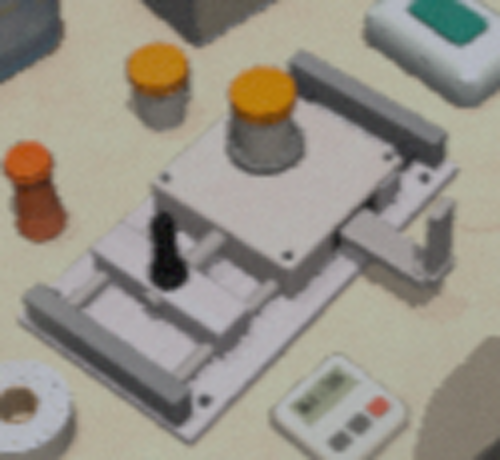

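View pics/c2.png

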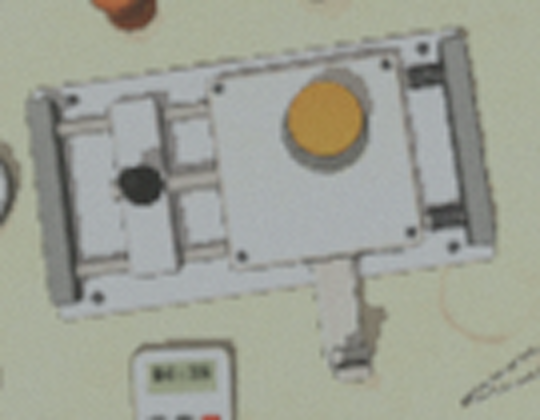

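The crops confirm the parts: black knob post on the saddle (top at c1 (163,217), c2 ~(145,186)), steel tab at c1 (443,204), c2 ~(350,360), and the orange-capped cup in its ring on the carriage. Next I'll compute a hover pose above the knob.

```bash
cat >> h.py <<'E'
from scipy.spatial.transform import Rotation as Ro
YAW=9.4
def target(yawdeg): # tool down, tool x at heading yaw
    return Ro.from_euler('z',yawdeg,degrees=True)*Ro.from_euler('x',180,degrees=True)
def delta(p,yawdeg):
    s=telemetry.get_state();q=s['eef_rot'];R=Ro.from_quat([q[1],q[2],q[3],q[0]])
    return (R.inv()*target(yawdeg)).as_rotvec(degrees=True).round(2),R.inv().apply(np.array(p)-s['eef_pos']).round(4)
E
python3 - <<'E'
from h import *
s=load('s0');t=load('t0')
print(tri((s,215.75,204.25),(t,226.,206.5)).round(4),onz(s,215.75,204.25,.102),onz(t,226,206.5,.102))
print(tri((s,285.75,201),(t,277.5,250)).round(4),onz(s,285.75,201,.101),onz(t,277.5,250,.101))
print(delta([.545,.042,.2],YAW))
E
```

```text
[0.5464 0.0411 0.0983] [0.54795203 0.04634683 0.102     ] [0.54251766 0.0366215  0.102     ]
[ 0.4453 -0.0856  0.0994] [ 0.44290807 -0.08634078  0.101     ] [ 0.4469531  -0.08394822  0.101     ]
(array([-6.000e-02,  1.000e-02,  1.288e+01]), array([ 0.5203, -0.3821,  0.0311]))
```

>>> carry_out([
  [[0, 0, 6], [0.06, -0.045, 0.01], -0.2],
  [[0, 0, 12.9], [0.52, -0.382, 0.031], -0.2],
  [[0, 0, 12.9], [0.52, -0.382, 0.031], -0.2],
  [[0, 0, 12.9], [0.52, -0.382, 0.031], -0.2],
  [[0, 0, 12.9], [0.52, -0.382, 0.031], -0.2],
  [[0, 0, 12.9], [0.52, -0.382, 0.031], -0.2],
  [[0, 0, 12.9], [0.52, -0.382, 0.031], -0.2],
  [[0, 0, 12.9], [0.52, -0.382, 0.031], -0.2],
  [[0, 0, 12.9], [0.52, -0.382, 0.031], -0.2],
  [[0, 0, 12.9], [0.52, -0.382, 0.031], -0.2],
])

```text
t: 1.4
eef_pos: [0.5345, 0.0256, 0.201]
eef_rot: [0.0, 0.997, 0.082, 0.0]
force: [1.4, -0.6, 0.2]
finger_gap: 0.0511
grip_force: 0.0
```

>>> carry_out([
  [[0, 0, 0], [0, 0, 0], -0.2],
  [[0, 0, 0], [0, 0, 0], -0.2],
  [[0, 0, 0], [0, 0, 0], -0.2],
])

```text
t: 1.78
eef_pos: [0.5334, 0.0226, 0.2014]
eef_rot: [0.0, 0.997, 0.081, 0.0]
force: [-0.2, 0.1, 0.1]
finger_gap: 0.0514
grip_force: 0.0
```

```bash
python3 - <<'E'
from h import *
f=grab('wrist','w1');cv2.imwrite('pics/w1L.png',cv2.resize(f['image'][:,:,::-1],(800,600),interpolation=cv2.INTER_CUBIC))
print(delta([.545,.042,.2],YAW),-np.array(f['R']).T@f['t'])
for X in([.546,.042,.102],[.546,.042,.054],[.445,-.0855,.101]): print(proj(f,X)*1.5625)
E
```

```text
(array([ 0.01, -0.03, -0.12]), array([ 0.0145, -0.0174,  0.0015])) [0.59965332 0.03444183 0.34397399]
[357.97266734 262.68998752]
[363.41894984 244.48535661]
[570.32150063 485.69118934]
```

View pics/w1L.png

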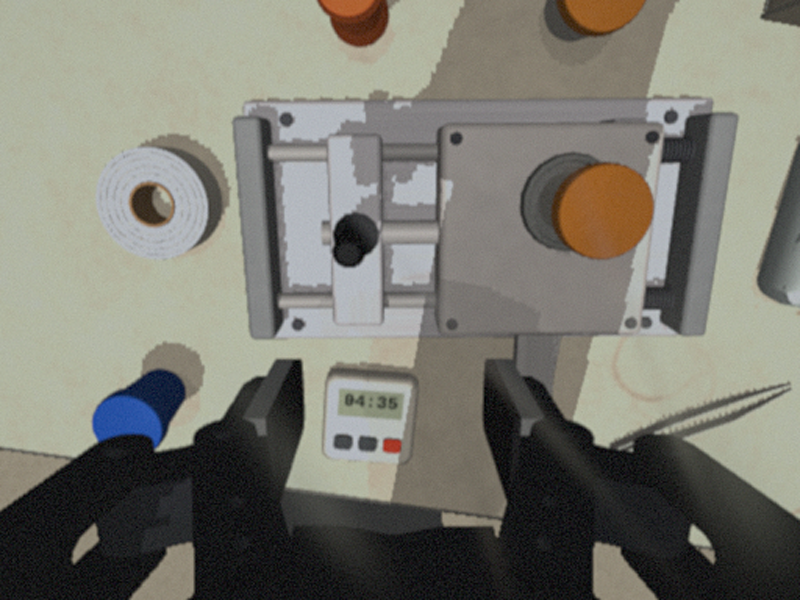

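The wrist view shows the knob top at (349,251), the decapper top-left and the timer between the fingers. The slide is parallel to the image rows, so the yaw is right.

```bash
python3 - <<'E'
from h import *
s=load('s0');t=load('t0');w=load('w1');k=1.5625
print(onz(w,349/k,251/k,.102),tri((s,215.75,204.25),(w,349/k,251/k)),tri((t,226,206.5),(w,349/k,251/k)))
a,b=onz(w,243/k,102/k,.012),onz(w,713/k,98/k,.012);print(a,b,np.degrees(np.arctan2(-(a-b)[0],(a-b)[1])))
a,b=onz(w,249/k,337/k,.012),onz(w,705/k,333/k,.012);print(a,b,np.degrees(np.arctan2(-(a-b)[0],(a-b)[1])))
E
```

```text
[0.55079877 0.04688517 0.102     ] [0.54989293 0.04619592 0.09976882] [0.54376402 0.04563389 0.06124769]
[0.61101584 0.12563618 0.012     ] [ 0.6576209  -0.14751333  0.012     ] 9.682626775838834
[0.46469342 0.10891584 0.012     ] [ 0.51577512 -0.18873051  0.012     ] 9.73816568697181
```

>>> carry_out([
  [[0, 0, 0], [0.02, -0.02, 0.03], -0.2],
  [[0, 0, 0], [0.02, -0.02, 0.07], -0.2],
  [[0, 0, 0], [0.02, -0.02, 0.11], -0.2],
  [[0, 0, 0], [0.02, -0.02, 0.133], -0.2],
  [[0, 0, 0], [0.02, -0.02, 0.133], 0.2],
  [[0, 0, 0], [0.02, -0.02, 0.133], 0.5],
  [[0, 0, 0], [0.02, -0.02, 0.133], 1],
  [[0, 0, 0], [0.02, -0.02, 0.133], 1],
  [[0, 0, 0], [0.02, -0.02, 0.133], 1],
])

```text
t: 2.95
eef_pos: [0.551, 0.0465, 0.0699]
eef_rot: [0.0, 0.997, 0.082, 0.001]
force: [-2.0, -0.8, 6.7]
finger_gap: 0.014
grip_force: 58.9
```

>>> carry_out([
  [[0, 0, 0], [0, 0, 0], 1],
])

```text
t: 3.08
eef_pos: [0.551, 0.0465, 0.07]
eef_rot: [0.0, 0.997, 0.082, 0.001]
force: [-2.1, -1.1, 7.5]
finger_gap: 0.0144
grip_force: 58.9
```

```bash
python3 - <<'E'
from h import *
f=grab('wrist','w2');grab('top','t2');cv2.imwrite('pics/w2L.png',cv2.resize(f['image'][:,:,::-1],(800,600),interpolation=cv2.INTER_CUBIC))
E
```

```text
(no output)
```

View pics/w2L.png

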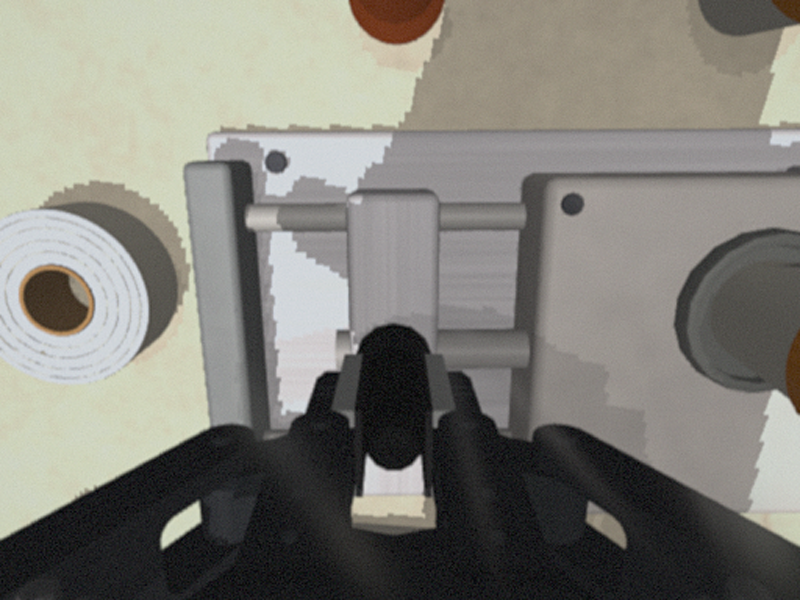

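The post is held centrally between the pads at about (395,400), and the carriage is untouched. Now I'll pull away in small steps.

>>> carry_out([
  [[0, 0, 0], [0, -0.002, 0], 1],
  [[0, 0, 0], [0, -0.004, 0], 1],
  [[0, 0, 0], [0, -0.004, 0], 1],
])

```text
t: 3.55
eef_pos: [0.5503, 0.0507, 0.07]
eef_rot: [-0.0, 0.997, 0.082, 0.001]
force: [-3.0, 0.2, 7.5]
finger_gap: 0.0144
grip_force: 59.0
```

>>> carry_out([
  [[0, 0, 0], [0, -0.002, 0], 1],
  [[0, 0, 0], [0, -0.003, 0], 1],
  [[0, 0, 0], [0, -0.003, 0], 1],
])

```text
t: 3.92
eef_pos: [0.5498, 0.0536, 0.07]
eef_rot: [-0.0, 0.997, 0.082, 0.001]
force: [-2.1, -0.5, 7.7]
finger_gap: 0.0141
grip_force: 59.0
```

>>> carry_out([
  [[0, 0, 0], [0, -0.002, 0], 1],
  [[0, 0, 0], [0, -0.003, 0], 1],
  [[0, 0, 0], [0, -0.003, 0], 1],
])

```text
t: 4.3
eef_pos: [0.5493, 0.0563, 0.07]
eef_rot: [0.0, 0.997, 0.082, 0.001]
force: [-3.2, -2.0, 7.6]
finger_gap: 0.014
grip_force: 59.0
```

>>> carry_out([
  [[0, 0, 0], [0, -0.001, 0], 1],
  [[0, 0, 0], [0, -0.002, 0], 1],
  [[0, 0, 0], [0, -0.002, 0], 1],
])

```text
t: 4.68
eef_pos: [0.5491, 0.0577, 0.0699]
eef_rot: [0.001, 0.997, 0.081, 0.001]
force: [-1.2, -4.3, 7.2]
finger_gap: 0.0139
grip_force: 59.0
```

>>> carry_out([
  [[0, 0, 0], [0, 0, 0], 1],
  [[0, 0, 0], [0, 0, 0], 1],
])

```text
t: 4.92
eef_pos: [0.5491, 0.0577, 0.0699]
eef_rot: [0.001, 0.997, 0.081, 0.001]
force: [-1.3, -4.7, 7.6]
finger_gap: 0.0142
grip_force: 59.0
```

>>> carry_out([
  [[0, 0, 0], [0, 0.003, 0], 1],
  [[0, 0, 0], [0, 0.007, 0], 1],
  [[0, 0, 0], [0, 0.01, 0], 1],
  [[0, 0, 0], [0, 0.012, 0], 1],
  [[0, 0, 0], [0, 0.012, 0], 1],
])

```text
t: 5.55
eef_pos: [0.551, 0.0464, 0.07]
eef_rot: [0.0, 0.997, 0.082, 0.001]
force: [-2.8, -0.8, 7.5]
finger_gap: 0.0144
grip_force: 59.0
```

>>> carry_out([
  [[0, 0, 0], [0, 0.001, 0], 1],
  [[0, 0, 0], [0, 0.002, 0], 1],
  [[0, 0, 0], [0, 0.002, 0], 1],
])

```text
t: 5.92
eef_pos: [0.5513, 0.0446, 0.0699]
eef_rot: [0.0, 0.997, 0.082, 0.001]
force: [-2.0, -1.5, 7.5]
finger_gap: 0.0146
grip_force: 59.0
```

>>> carry_out([
  [[0, 0, 0], [0, 0.001, 0], 1],
  [[0, 0, 0], [0, 0.003, 0], 1],
  [[0, 0, 0], [0, 0.003, 0], 1],
])

```text
t: 6.3
eef_pos: [0.5518, 0.0416, 0.0699]
eef_rot: [0.0, 0.997, 0.082, 0.001]
force: [-1.8, -0.9, 7.1]
finger_gap: 0.014
grip_force: 59.0
```

>>> carry_out([
  [[0, 0, 0], [0, 0.001, 0], 1],
  [[0, 0, 0], [0, 0.002, 0], 1],
  [[0, 0, 0], [0, 0.002, 0], 1],
])

```text
t: 6.68
eef_pos: [0.5522, 0.0397, 0.0699]
eef_rot: [0.0, 0.997, 0.082, 0.001]
force: [-2.1, -0.7, 6.8]
finger_gap: 0.0142
grip_force: 59.0
```

>>> carry_out([
  [[0, 0, 0], [0, 0.001, 0], 1],
  [[0, 0, 0], [0, 0.002, 0], 1],
  [[0, 0, 0], [0, 0.002, 0], 1],
])

```text
t: 7.05
eef_pos: [0.5524, 0.0381, 0.0699]
eef_rot: [-0.0, 0.997, 0.082, 0.001]
force: [-2.0, 1.8, 6.8]
finger_gap: 0.0145
grip_force: 59.0
```

>>> carry_out([
  [[0, 0, 0], [0, 0.001, 0], 1],
  [[0, 0, 0], [0, 0.002, 0], 1],
  [[0, 0, 0], [0, 0.002, 0], 1],
])

```text
t: 7.42
eef_pos: [0.5527, 0.0366, 0.07]
eef_rot: [-0.001, 0.997, 0.082, 0.001]
force: [-2.7, 4.5, 8.0]
finger_gap: 0.0142
grip_force: 59.1
```

The contacts lie about 21.4 mm apart, less about 1.75 mm and 2.4 mm of carriage give, so the play is roughly 17 mm. That means about 39 mm of wedge travel. I'll return the knob close to the pull side, release it and rise.

>>> carry_out([
  [[0, 0, 0], [0, -0.005, 0], 1],
  [[0, 0, 0], [0, -0.01, 0], 1],
  [[0, 0, 0], [0, -0.015, 0], 1],
  [[0, 0, 0], [0, -0.0175, 0], 1],
  [[0, 0, 0], [0, -0.0175, 0], 1],
  [[0, 0, 0], [0, -0.0175, 0], -0.2],
  [[0, 0, 0], [0, -0.0175, 0], -0.2],
  [[0, 0, 0], [0, -0.0175, 0], -0.2],
  [[0, 0, 0], [0, -0.0175, -0.04], -0.2],
  [[0, 0, 0], [0, -0.0175, -0.1], -0.2],
])

```text
t: 8.68
eef_pos: [0.5481, 0.0529, 0.1675]
eef_rot: [0.0, 0.997, 0.082, -0.002]
force: [1.1, -0.1, 1.6]
finger_gap: 0.0513
grip_force: 0.0
```

```bash
python3 - <<'E'
from h import *
print(telemetry.get_state()['eef_pos'],delta([.445-.03*.987,-.0855-.03*.163,.17],YAW-90), delta([.445,-.0855,.17],YAW-90))
E
```

```text
[0.54814731 0.05285863 0.16746082] (array([ 0.16,  0.19, 89.97]), array([-0.1543,  0.1197, -0.002 ])) (array([ 0.16,  0.19, 89.97]), array([-0.1243,  0.1197, -0.0021]))
```

>>> carry_out([
  [[0, 0, 10], [-0.015, 0.015, -0.01], 0],
  [[0, 0, 20], [-0.03, 0.03, -0.02], 0],
  [[0, 0, 30], [-0.045, 0.045, -0.02], 0],
  [[0, 0, 40], [-0.06, 0.06, -0.02], 0],
  [[0, 0, 50], [-0.075, 0.075, -0.02], 0],
  [[0, 0, 60], [-0.09, 0.09, -0.02], 0],
  [[0, 0, 70], [-0.105, 0.105, -0.02], 0],
  [[0, 0, 80], [-0.12, 0.12, -0.02], 0],
  [[0, 0, 90], [-0.124, 0.12, -0.02], 0],
  [[0, 0, 90], [-0.124, 0.12, -0.02], 0],
])

```text
t: 9.93
eef_pos: [0.3566, -0.2044, 0.1885]
eef_rot: [-0.124, 0.933, -0.338, 0.014]
force: [-0.2, 0.1, -0.6]
finger_gap: 0.0427
grip_force: 0.0
```

```bash
python3 - <<'E'
from h import *
f=grab('wrist','w3');grab('top','t3');grab('scene','s3');cv2.imwrite('pics/w3L.png',cv2.resize(f['image'][:,:,::-1],(800,600),interpolation=cv2.INTER_CUBIC))
print(telemetry.get_state()['eef_pos'],proj(f,[.445,-.0855,.101])*1.5625)
E
```

```text
[ 0.35669483 -0.20451872  0.18863424] [156.0708847  286.39033733]
```

View pics/w3L.png

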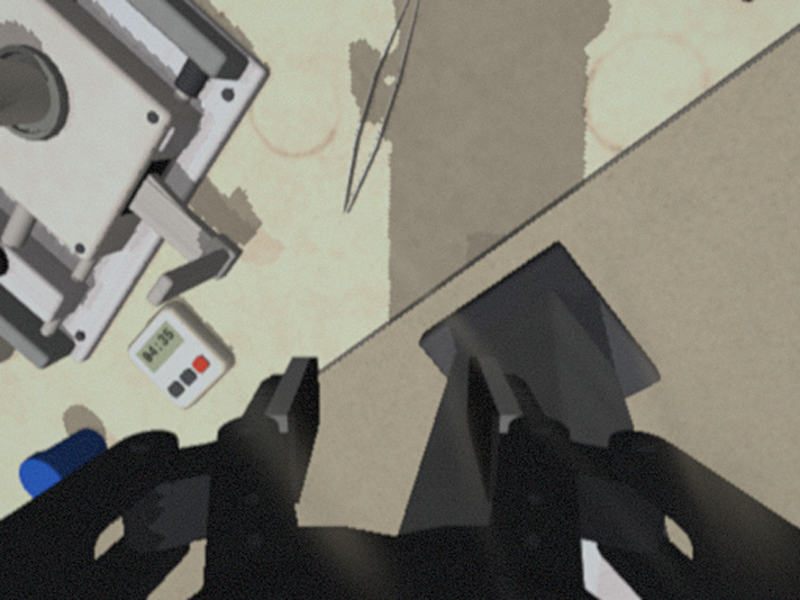

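```bash
python3 - <<'E'
from h import *
s=telemetry.get_state();print(s['t'],s['joints'].round(3),s['dq'].round(3),s['eef_pos'])
print(delta([.445,-.0855,.19],YAW-90),delta([.445,-.0855,.19],YAW+90))
E
```

```text
10.075 [-0.688 -0.214 -0.209  1.633  0.243  3.141] [ 0.037  0.012  0.009 -0.007 -0.001  0.   ] [ 0.35669483 -0.20451872  0.18863424]
(array([-12.14,   8.13,  40.6 ]), array([-0.0073, -0.1439,  0.0347])) (array([ -10.31,  -15.39, -138.28]), array([-0.0073, -0.1439,  0.0347]))
```

Joint 6 reached the end of its range, so the other turning direction is the right one. The view shows the tab at (190,275) and nothing touched. I'll turn back the other way.

>>> carry_out([
  [[-0.7, -1.1, -10], [0, -0.01, 0.003], 0],
  [[-1.5, -2.2, -20], [0, -0.03, 0.007], 0],
  [[-2.2, -3.3, -30], [-0.001, -0.05, 0.012], 0],
  [[-3, -4.4, -40], [-0.002, -0.07, 0.016], 0],
  [[-3.7, -5.6, -50], [-0.003, -0.09, 0.02], 0],
  [[-4.5, -6.7, -60], [-0.004, -0.11, 0.026], 0],
  [[-5.2, -7.8, -70], [-0.005, -0.13, 0.03], 0],
  [[-6, -8.9, -80], [-0.006, -0.14, 0.033], 0],
  [[-6.7, -10, -90], [-0.007, -0.144, 0.034], 0],
  [[-7.5, -11.1, -100], [-0.007, -0.144, 0.034], 0],
])

```text
t: 11.32
eef_pos: [0.4463, -0.0837, 0.1905]
eef_rot: [-0.043, 0.858, 0.512, 0.005]
force: [-0.2, -0.4, -0.5]
finger_gap: 0.0429
grip_force: 0.0
```

```bash
python3 - <<'E'
from h import *
s=telemetry.get_state();print(s['t'],s['joints'].round(3),s['eef_pos'])
print(delta([.445,-.0855,.19],YAW+90))
E
```

```text
11.325 [-0.229 -0.1   -0.092  1.632  0.069  1.834] [ 0.44628687 -0.08373058  0.19047006]
(array([ -2.82,  -4.2 , -37.67]), array([-0.0022, -0.0003,  0.0004]))
```

>>> carry_out([
  [[-0.8, -1.1, -10], [-0.002, 0, 0], 0],
  [[-1.5, -2.2, -20], [-0.002, 0, 0], 0],
  [[-2.2, -3.3, -30], [-0.002, 0, 0], 0],
  [[-2.8, -4.2, -37.7], [-0.002, 0, 0], 0],
  [[-2.8, -4.2, -37.7], [-0.002, 0, 0], 0],
  [[-2.8, -4.2, -37.7], [-0.002, 0, 0], 0],
])

```text
t: 12.08
eef_pos: [0.4449, -0.0862, 0.1905]
eef_rot: [-0.001, 0.651, 0.759, 0.0]
force: [1.2, 0.7, -0.1]
finger_gap: 0.0428
grip_force: 0.0
```

```bash
python3 - <<'E'
from h import *
f=grab('wrist','w4');cv2.imwrite('pics/w4L.png',cv2.resize(f['image'][:,:,::-1],(800,600),interpolation=cv2.INTER_CUBIC))
print(delta([.445,-.0855,.19],YAW+90),proj(f,[.445,-.0855,.101])*1.5625)
E
```

```text
(array([-0.05, -0.06, -0.55]), array([0.0008, 0.0003, 0.0004])) [392.09236525 299.7139306 ]
```

View pics/w4L.png

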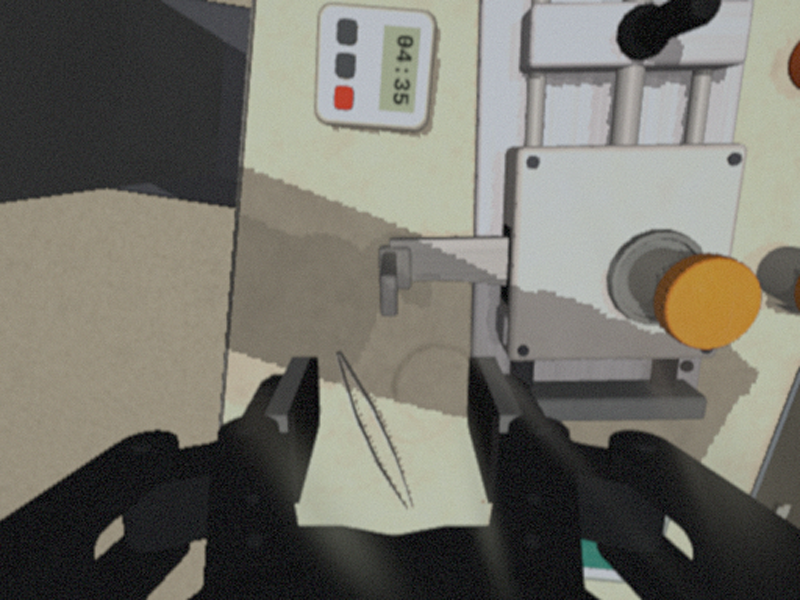

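The tab's top face is around (389,294) between the fingers' line, against a predicted (392,300). The knob is at (700,10) and the cup is still in its ring.

```bash
python3 - <<'E'
from h import *
w=load('w4');s=load('s0');k=1.5625
print(onz(w,389/k,294/k,.101),tri((w,389/k,294/k),(s,285.75,201)))
p=onz(w,389/k,294/k,.101);print(delta([p[0],p[1],.066],YAW+90.1))
E
```

```text
[ 0.443205   -0.08305046  0.101     ] [ 0.44239305 -0.08376642  0.10300258]
(array([-0.05, -0.06, -0.65]), array([ 0.0034, -0.001 ,  0.1245]))
```

>>> carry_out([
  [[0, 0, -0.6], [0.003, -0.001, 0.03], 0],
  [[0, 0, -0.6], [0.003, -0.001, 0.07], 0],
  [[0, 0, -0.6], [0.003, -0.001, 0.1], 0],
  [[0, 0, -0.6], [0.003, -0.001, 0.122], 0],
  [[0, 0, -0.6], [0.003, -0.001, 0.122], 0.3],
  [[0, 0, -0.6], [0.003, -0.001, 0.122], 0.6],
  [[0, 0, -0.6], [0.003, -0.001, 0.122], 1],
  [[0, 0, -0.6], [0.003, -0.001, 0.122], 1],
  [[0, 0, -0.6], [0.003, -0.001, 0.122], 1],
])

```text
t: 13.25
eef_pos: [0.4435, -0.0839, 0.0697]
eef_rot: [0.0, 0.646, 0.763, 0.0]
force: [-3.5, -1.0, 6.9]
finger_gap: 0.0068
grip_force: 60.7
```

>>> carry_out([
  [[0, 0, 0], [0, 0.002, 0], 1],
  [[0, 0, 0], [0, 0.006, 0], 1],
  [[0, 0, 0], [0, 0.01, 0], 1],
  [[0, 0, 0], [0, 0.015, 0], 1],
  [[0, 0, 0], [0, 0.02, 0], 1],
  [[0, 0, 0], [0, 0.02, 0], 1],
])

```text
t: 14.0
eef_pos: [0.4634, -0.0805, 0.0697]
eef_rot: [0.0, 0.646, 0.763, 0.0]
force: [-2.8, -0.8, 7.0]
finger_gap: 0.0072
grip_force: 60.7
```

>>> carry_out([
  [[0, 0, 0], [0, 0.004, 0], 1],
  [[0, 0, 0], [0, 0.008, 0], 1],
  [[0, 0, 0], [0, 0.012, 0], 1],
  [[0, 0, 0], [0, 0.016, 0], 1],
  [[0, 0, 0], [0, 0.019, 0], 1],
  [[0, 0, 0], [0, 0.019, 0], 1],
])

```text
t: 14.75
eef_pos: [0.4819, -0.0774, 0.0697]
eef_rot: [0.0, 0.646, 0.763, 0.0]
force: [-3.6, -0.9, 6.3]
finger_gap: 0.007
grip_force: 60.8
```

>>> carry_out([
  [[0, 0, 0], [0, 0, 0], 0],
  [[0, 0, 0], [0, 0, 0], 0],
  [[0, 0, 0], [0, 0, 0], 0],
  [[0, 0, 0], [0, 0, -0.05], 0],
  [[0, 0, 0], [0, 0, -0.1], -0.2],
  [[0, 0, 0], [0, 0, -0.11], -0.2],
])

```text
t: 15.5
eef_pos: [0.4829, -0.0775, 0.1819]
eef_rot: [0.002, 0.646, 0.763, 0.001]
force: [0.9, 0.0, 0.1]
finger_gap: 0.0513
grip_force: 0.0
```

```bash
python3 - <<'E'
from h import *
s=telemetry.get_state();print(s['joints'].round(3),s['eef_pos'],delta([.5481,.0529,.175],YAW))
E
```

```text
[-0.159 -0.076 -0.083  1.559  0.     1.245] [ 0.48288198 -0.07750691  0.18193849] (array([ 0.22, -0.14, 90.15]), array([0.1178, 0.0859, 0.0072]))
```

>>> carry_out([
  [[0, 0, 10], [0.012, 0.009, 0], -0.2],
  [[0, 0, 20], [0.025, 0.018, 0], -0.2],
  [[0, 0, 30], [0.04, 0.03, 0], -0.2],
  [[0, 0, 40], [0.055, 0.04, 0], -0.2],
  [[0, 0, 50], [0.07, 0.05, 0], -0.2],
  [[0, 0, 60], [0.085, 0.06, 0], -0.2],
  [[0, 0, 70], [0.1, 0.07, 0], -0.2],
  [[0, 0, 80], [0.11, 0.08, 0], -0.2],
  [[0, 0, 90], [0.118, 0.086, 0], -0.2],
  [[0, 0, 90], [0.118, 0.086, 0], -0.2],
])

```text
t: 16.75
eef_pos: [0.5467, 0.0537, 0.1774]
eef_rot: [-0.0, 0.996, 0.084, -0.001]
force: [0.3, 0.8, 0.5]
finger_gap: 0.0511
grip_force: 0.0
```

```bash
python3 - <<'E'
from h import *
f=grab('wrist','w5');cv2.imwrite('pics/w5L.png',cv2.resize(f['image'][:,:,::-1],(800,600),interpolation=cv2.INTER_CUBIC))
s=telemetry.get_state();print(s['joints'].round(3),s['eef_pos'],delta([.5481,.0529,.068],YAW),proj(f,[.5481,.0529,.102])*1.5625)
E
```

```text
[9.700e-02 7.300e-02 5.800e-02 1.557e+00 1.000e-03 3.068e+00] [0.54657264 0.05336281 0.1776698 ] (array([-0.04,  0.12,  0.4 ]), array([0.0016, 0.0008, 0.1097])) [397.73100417 306.63626007]
```

View pics/w5L.png

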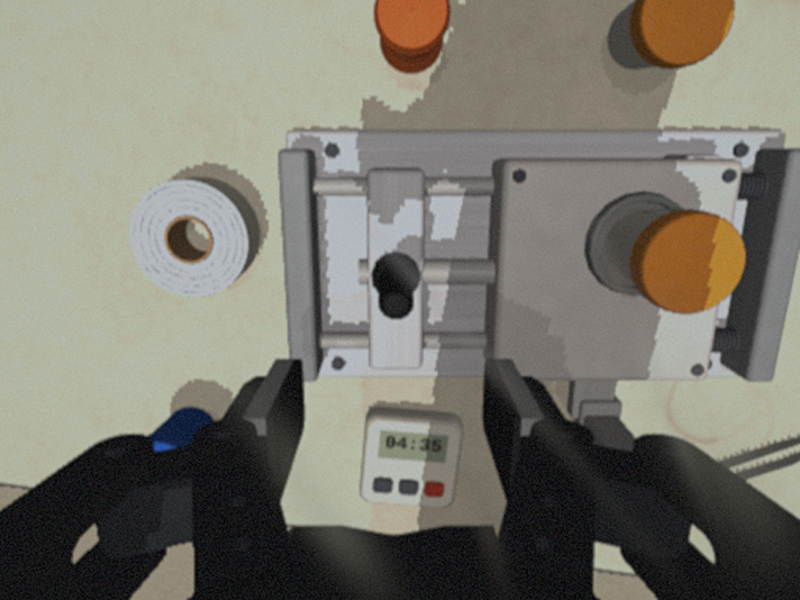

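The knob top is at (396,302), right where expected. The tab is now close to the carriage at about (600,410), and the cup is upright in its ring.

>>> carry_out([
  [[0, 0, 0.4], [0.002, 0.001, 0.04], -0.2],
  [[0, 0, 0.4], [0.002, 0.001, 0.08], -0.2],
  [[0, 0, 0.4], [0.002, 0.001, 0.11], -0.2],
  [[0, 0, 0.4], [0.002, 0.001, 0.11], 0.2],
  [[0, 0, 0.4], [0.002, 0.001, 0.11], 0.5],
  [[0, 0, 0.4], [0.002, 0.001, 0.11], 1],
  [[0, 0, 0.4], [0.002, 0.001, 0.11], 1],
  [[0, 0, 0.4], [0.002, 0.001, 0.11], 1],
])

```text
t: 17.8
eef_pos: [0.5497, 0.0528, 0.0704]
eef_rot: [-0.0, 0.997, 0.08, 0.001]
force: [-2.8, -1.0, 7.6]
finger_gap: 0.014
grip_force: 59.0
```

>>> carry_out([
  [[0, 0, 0], [0, -0.001, 0], 1],
  [[0, 0, 0], [0, -0.002, 0], 1],
  [[0, 0, 0], [0, -0.002, 0], 1],
])

```text
t: 18.18
eef_pos: [0.5493, 0.0548, 0.0703]
eef_rot: [-0.0, 0.997, 0.08, 0.001]
force: [-1.9, -0.0, 5.9]
finger_gap: 0.0143
grip_force: 59.0
```

>>> carry_out([
  [[0, 0, 0], [0, -0.001, 0], 1],
  [[0, 0, 0], [0, -0.0015, 0], 1],
  [[0, 0, 0], [0, -0.0015, 0], 1],
])

```text
t: 18.55
eef_pos: [0.5491, 0.056, 0.0703]
eef_rot: [-0.0, 0.997, 0.08, 0.001]
force: [-1.3, -1.8, 6.8]
finger_gap: 0.0141
grip_force: 59.0
```

>>> carry_out([
  [[0, 0, 0], [0, -0.001, 0], 1],
  [[0, 0, 0], [0, -0.0015, 0], 1],
  [[0, 0, 0], [0, -0.0015, 0], 1],
  [[0, 0, 0], [0, -0.0015, 0], 1],
])

```text
t: 19.05
eef_pos: [0.5489, 0.0571, 0.0703]
eef_rot: [0.0, 0.997, 0.08, 0.001]
force: [-1.1, -4.0, 5.5]
finger_gap: 0.0141
grip_force: 59.0
```

>>> carry_out([
  [[0, 0, 0], [0, 0.001, 0], 1],
  [[0, 0, 0], [0, 0.0025, 0], 1],
  [[0, 0, 0], [0, 0.004, 0], 1],
  [[0, 0, 0], [0, 0.004, 0], 1],
])

```text
t: 19.55
eef_pos: [0.5495, 0.0536, 0.0703]
eef_rot: [-0.0, 0.997, 0.08, 0.001]
force: [-2.5, -0.4, 6.4]
finger_gap: 0.0142
grip_force: 59.0
```

>>> carry_out([
  [[0, 0, 0], [0, 0.001, 0], 1],
  [[0, 0, 0], [0, 0.002, 0], 1],
  [[0, 0, 0], [0, 0.002, 0], 1],
])

```text
t: 19.92
eef_pos: [0.5498, 0.052, 0.0703]
eef_rot: [-0.001, 0.997, 0.08, 0.001]
force: [-2.2, 0.1, 6.5]
finger_gap: 0.0143
grip_force: 59.1
```

>>> carry_out([
  [[0, 0, 0], [0, 0.001, 0], 1],
  [[0, 0, 0], [0, 0.0015, 0], 1],
  [[0, 0, 0], [0, 0.0015, 0], 1],
])

```text
t: 20.3
eef_pos: [0.55, 0.0509, 0.0704]
eef_rot: [-0.001, 0.997, 0.08, 0.001]
force: [-2.7, 3.2, 6.6]
finger_gap: 0.0137
grip_force: 59.1
```

>>> carry_out([
  [[0, 0, 0], [0, 0.0005, 0], 1],
  [[0, 0, 0], [0, 0.001, 0], 1],
  [[0, 0, 0], [0, 0.001, 0], 1],
])

```text
t: 20.68
eef_pos: [0.5501, 0.0502, 0.0703]
eef_rot: [-0.001, 0.997, 0.08, 0.001]
force: [-2.9, 4.7, 6.8]
finger_gap: 0.0139
grip_force: 59.2
```

Force readings put the remaining play at about 3.0 mm, slightly low. I'll check it with the wrist camera, which rides with the knob: one frame pushed, one pulled, and the carriage's shift between them is the play.

```bash
python3 - <<'E'
from h import *
grab('wrist','p1');print(telemetry.get_state()['force'].round(2))
E
```

```text
[-3.37  4.38  7.29]
```

>>> carry_out([
  [[0, 0, 0], [0, -0.002, 0], 1],
  [[0, 0, 0], [0, -0.004, 0], 1],
  [[0, 0, 0], [0, -0.006, 0], 1],
  [[0, 0, 0], [0, -0.007, 0], 1],
  [[0, 0, 0], [0, -0.007, 0], 1],
])

```text
t: 21.35
eef_pos: [0.5491, 0.0561, 0.0703]
eef_rot: [-0.0, 0.997, 0.08, 0.001]
force: [-1.8, -1.7, 7.2]
finger_gap: 0.0144
grip_force: 59.0
```

```bash
python3 - <<'E'
from h import *
b=grab('wrist','p2');a=load('p1');s=telemetry.get_state();print(s['force'].round(2),s['eef_pos'])
g=lambda f:cv2.cvtColor(f['image'],cv2.COLOR_RGB2GRAY)
A,B=g(a),g(b)
c=-np.array(b['R']).T@b['t'];F=192/np.tan(np.radians(b['vfov']/2))
def sh(x0,x1,y0,y1):
    T=A[y0:y1,x0:x1]; best=[]
    M=cv2.matchTemplate(B[y0:y1,x0-25:x1+25],T,cv2.TM_CCOEFF_NORMED)[0]
    i=M.argmax(); d=(M[i-1]-M[i+1])/(2*(M[i-1]-2*M[i]+M[i+1])); return i+d-25,M[i]
for n,r,z in(('carriage left edge+hole',(330,390,108,180),.05),('edge',(325,360,150,200),.05),('base',(140,240,80,110),.012),('endblock',(115,165,120,230),.04)):
    r=list(r)
    d,m=sh(*r); print(n,round(d,2),round(m,3),'mm',round(d/F*(c[2]-z)*1000,2))
E
```

```text
[-2.13 -1.16  6.91] [0.54907616 0.05604578 0.07032207]
carriage left edge+hole 4.72 0.984 mm 2.27
edge 4.27 0.989 mm 2.05
base 10.03 0.964 mm 5.93
endblock 10.51 0.964 mm 5.35
```

Vision gives about 2.2 mm and force about 3 mm, too close to the lower limit. I'll back the wedge out 5 mm, which adds about 1.7 mm of play, then prove it again.

>>> carry_out([
  [[0, 0, 0], [0, 0.0015, 0], 1],
  [[0, 0, 0], [0, 0.0015, 0], 1],
  [[0, 0, 0], [0, 0.0015, 0], -0.2],
  [[0, 0, 0], [0, 0.0015, 0], -0.2],
  [[0, 0, 0], [0, 0.0015, 0], -0.2],
  [[0, 0, 0], [0, 0.0015, -0.04], -0.2],
  [[0, 0, 0], [0, 0.0015, -0.09], 0],
  [[0, 0, 0], [0, 0.0015, -0.11], 0],
])

```text
t: 22.4
eef_pos: [0.5495, 0.0548, 0.1817]
eef_rot: [-0.0, 0.997, 0.08, 0.001]
force: [0.4, 0.1, -0.7]
finger_gap: 0.0427
grip_force: 0.0
```

```bash
python3 - <<'E'
from h import *
s=telemetry.get_state();print(s['joints'].round(3),s['eef_pos'],delta([.482,-.0774,.18],YAW+90))
E
```

```text
[9.900e-02 7.600e-02 6.800e-02 1.560e+00 1.000e-03 3.081e+00] [0.54951695 0.05475208 0.1816761 ] (array([  0.11,  -0.16, -90.24]), array([-0.0877,  0.1197,  0.0014]))
```

>>> carry_out([
  [[0, 0, -10], [-0.01, 0.012, 0], 0],
  [[0, 0, -20], [-0.02, 0.025, 0], 0],
  [[0, 0, -30], [-0.03, 0.04, 0], 0],
  [[0, 0, -40], [-0.04, 0.055, 0], 0],
  [[0, 0, -50], [-0.05, 0.07, 0], 0],
  [[0, 0, -60], [-0.06, 0.085, 0], 0],
  [[0, 0, -70], [-0.07, 0.1, 0], 0],
  [[0, 0, -80], [-0.08, 0.11, 0], 0],
  [[0, 0, -90.2], [-0.088, 0.12, 0], 0],
  [[0, 0, -90.2], [-0.088, 0.12, 0], 0],
])

```text
t: 23.65
eef_pos: [0.4807, -0.0782, 0.1786]
eef_rot: [-0.0, 0.648, 0.762, 0.0]
force: [0.4, 0.6, -0.9]
finger_gap: 0.0429
grip_force: 0.0
```

```bash
python3 - <<'E'
from h import *
s=telemetry.get_state();print(s['joints'].round(3),s['eef_pos'],delta([.482,-.0774,.0697],YAW+90))
E
```

```text
[-0.162 -0.076 -0.09   1.558  0.     1.248] [ 0.48067825 -0.07823194  0.17860257] (array([-0.03, -0.04, -0.18]), array([0.0005, 0.0015, 0.1089]))
```

>>> carry_out([
  [[0, 0, 0], [0.001, 0.0015, 0.04], 0],
  [[0, 0, 0], [0.001, 0.0015, 0.08], 0],
  [[0, 0, 0], [0.001, 0.0015, 0.109], 0],
  [[0, 0, 0], [0.001, 0.0015, 0.109], 0.3],
  [[0, 0, 0], [0.001, 0.0015, 0.109], 0.6],
  [[0, 0, 0], [0.001, 0.0015, 0.109], 1],
  [[0, 0, 0], [0.001, 0.0015, 0.109], 1],
  [[0, 0, 0], [0.001, 0.0015, 0.109], 1],
  [[0, 0, 0], [0.001, 0.0015, 0.109], 1],
])

```text
t: 24.78
eef_pos: [0.4828, -0.0767, 0.0711]
eef_rot: [0.0, 0.647, 0.762, 0.001]
force: [-2.6, 0.4, 6.9]
finger_gap: 0.0069
grip_force: 60.4
```

>>> carry_out([
  [[0, 0, 0], [0, -0.001, 0], 1],
  [[0, 0, 0], [0, -0.003, 0], 1],
  [[0, 0, 0], [0, -0.005, 0], 1],
  [[0, 0, 0], [0, -0.005, 0], 1],
])

```text
t: 25.28
eef_pos: [0.4788, -0.0774, 0.071]
eef_rot: [0.001, 0.647, 0.762, 0.001]
force: [4.8, 0.2, 4.2]
finger_gap: 0.007
grip_force: 60.2
```

>>> carry_out([
  [[0, 0, 0], [0, -0.001, 0], 1],
  [[0, 0, 0], [0, -0.002, 0], 1],
  [[0, 0, 0], [0, -0.002, 0], 1],
])

```text
t: 25.65
eef_pos: [0.4769, -0.0777, 0.071]
eef_rot: [0.001, 0.647, 0.762, 0.001]
force: [5.9, 1.2, 6.1]
finger_gap: 0.0068
grip_force: 60.3
```

>>> carry_out([
  [[0, 0, 0], [0, 0, 0], 0],
  [[0, 0, 0], [0, 0, 0], 0],
  [[0, 0, 0], [0, 0, 0], 0],
  [[0, 0, 0], [0, 0, -0.05], 0],
  [[0, 0, 0], [0, 0, -0.1], -0.2],
  [[0, 0, 0], [0, 0, -0.11], -0.2],
])

```text
t: 26.4
eef_pos: [0.4764, -0.078, 0.1828]
eef_rot: [0.001, 0.647, 0.762, 0.001]
force: [0.4, -0.4, -1.1]
finger_gap: 0.0508
grip_force: 0.0
```

```bash
python3 - <<'E'
from h import *
s=telemetry.get_state();print(s['eef_pos'],delta([.5494,.0546,.175],YAW))
E
```

```text
[ 0.47639313 -0.07796294  0.18280525] (array([ 0.2 , -0.13, 89.94]), array([0.119 , 0.0935, 0.008 ]))
```

>>> carry_out([
  [[0, 0, 10], [0.012, 0.009, 0], -0.2],
  [[0, 0, 20], [0.025, 0.018, 0], -0.2],
  [[0, 0, 30], [0.04, 0.03, 0], -0.2],
  [[0, 0, 40], [0.055, 0.04, 0], -0.2],
  [[0, 0, 50], [0.07, 0.05, 0], -0.2],
  [[0, 0, 60], [0.085, 0.06, 0], -0.2],
  [[0, 0, 70], [0.1, 0.075, 0], -0.2],
  [[0, 0, 80], [0.112, 0.087, 0], -0.2],
  [[0, 0, 90], [0.119, 0.0935, 0], -0.2],
  [[0, 0, 90], [0.119, 0.0935, 0], -0.2],
])

```text
t: 27.65
eef_pos: [0.548, 0.0552, 0.1783]
eef_rot: [-0.0, 0.997, 0.082, -0.001]
force: [0.1, -0.9, -0.4]
finger_gap: 0.0512
grip_force: 0.0
```

```bash
python3 - <<'E'
from h import *
s=telemetry.get_state();print(s['eef_pos'],delta([.5494,.0546,.0685],YAW))
E
```

```text
[0.54796826 0.05522425 0.17829743] (array([-0.05,  0.15,  0.06]), array([0.0016, 0.0009, 0.1098]))
```

>>> carry_out([
  [[0, 0, 0], [0.002, 0.001, 0.04], -0.2],
  [[0, 0, 0], [0.002, 0.001, 0.08], -0.2],
  [[0, 0, 0], [0.002, 0.001, 0.11], -0.2],
  [[0, 0, 0], [0.002, 0.001, 0.11], 0.2],
  [[0, 0, 0], [0.002, 0.001, 0.11], 0.5],
  [[0, 0, 0], [0.002, 0.001, 0.11], 1],
  [[0, 0, 0], [0.002, 0.001, 0.11], 1],
  [[0, 0, 0], [0.002, 0.001, 0.11], 1],
])

```text
t: 28.65
eef_pos: [0.551, 0.0542, 0.0713]
eef_rot: [-0.0, 0.997, 0.082, 0.001]
force: [-2.3, -1.4, 6.4]
finger_gap: 0.0139
grip_force: 59.1
```

>>> carry_out([
  [[0, 0, 0], [0, -0.001, 0], 1],
  [[0, 0, 0], [0, -0.0025, 0], 1],
  [[0, 0, 0], [0, -0.0025, 0], 1],
  [[0, 0, 0], [0, -0.0025, 0], 1],
])

```text
t: 29.15
eef_pos: [0.5506, 0.0566, 0.0713]
eef_rot: [-0.0, 0.997, 0.082, 0.001]
force: [-2.0, -1.5, 6.7]
finger_gap: 0.0141
grip_force: 59.0
```

>>> carry_out([
  [[0, 0, 0], [0, -0.001, 0], 1],
  [[0, 0, 0], [0, -0.0015, 0], 1],
  [[0, 0, 0], [0, -0.0015, 0], 1],
  [[0, 0, 0], [0, -0.0015, 0], 1],
])

```text
t: 29.65
eef_pos: [0.5504, 0.0576, 0.0713]
eef_rot: [0.0, 0.997, 0.081, 0.001]
force: [-1.6, -3.7, 6.6]
finger_gap: 0.0141
grip_force: 59.1
```

```bash
python3 - <<'E'
from h import *
grab('wrist','q1');print(telemetry.get_state()['force'].round(2))
E
```

```text
[-1.21 -3.97  6.25]
```

>>> carry_out([
  [[0, 0, 0], [0, 0.002, 0], 1],
  [[0, 0, 0], [0, 0.004, 0], 1],
  [[0, 0, 0], [0, 0.0055, 0], 1],
  [[0, 0, 0], [0, 0.006, 0], 1],
  [[0, 0, 0], [0, 0.006, 0], 1],
])

```text
t: 30.32
eef_pos: [0.5513, 0.0523, 0.0713]
eef_rot: [-0.0, 0.997, 0.082, 0.001]
force: [-1.9, -0.4, 7.2]
finger_gap: 0.0142
grip_force: 59.1
```

>>> carry_out([
  [[0, 0, 0], [0, 0.001, 0], 1],
  [[0, 0, 0], [0, 0.0015, 0], 1],
  [[0, 0, 0], [0, 0.0015, 0], 1],
  [[0, 0, 0], [0, 0.0015, 0], 1],
])

```text
t: 30.82
eef_pos: [0.5515, 0.0511, 0.0713]
eef_rot: [-0.0, 0.997, 0.082, 0.001]
force: [-1.6, 0.7, 6.8]
finger_gap: 0.0142
grip_force: 59.1
```

>>> carry_out([
  [[0, 0, 0], [0, 0.001, 0], 1],
  [[0, 0, 0], [0, 0.0015, 0], 1],
  [[0, 0, 0], [0, 0.0015, 0], 1],
  [[0, 0, 0], [0, 0.0015, 0], 1],
])

```text
t: 31.32
eef_pos: [0.5517, 0.0499, 0.0713]
eef_rot: [-0.001, 0.997, 0.082, 0.001]
force: [-2.0, 2.7, 6.9]
finger_gap: 0.0138
grip_force: 59.1
```

```bash
python3 - <<'E'
from h import *
b=load('q1');a=grab('wrist','q2');s=telemetry.get_state();print(s['force'].round(2),s['eef_pos'])
g=lambda f:cv2.cvtColor(f['image'],cv2.COLOR_RGB2GRAY)
A,B=g(a),g(b)
c=-np.array(b['R']).T@b['t'];F=192/np.tan(np.radians(b['vfov']/2))
for n,(x0,x1,y0,y1),z in(('hole',(330,390,108,180),.05),('edge',(325,360,150,200),.05),('base',(140,240,80,110),.012),('endblock',(115,165,120,230),.04)):
    M=cv2.matchTemplate(B[y0:y1,x0-25:x1+25],A[y0:y1,x0:x1],cv2.TM_CCOEFF_NORMED)[0]
    i=M.argmax(); d=i+(M[i-1]-M[i+1])/(2*(M[i-1]-2*M[i]+M[i+1]))-25
    print(n,round(d,2),round(M[i],3),'mm',round(d/F*(c[2]-z)*1000,2))
E
```

```text
[-1.7   2.04  6.04] [0.55170503 0.04989844 0.0712839 ]
hole 7.79 0.976 mm 3.76
edge 7.12 0.986 mm 3.43
base 13.02 0.933 mm 7.74
endblock 13.74 0.958 mm 7.03
```

Force gives about 5 mm and vision about 3.5 mm, both inside 2–6 mm. I'll centre the knob in its play, release and rise.

>>> carry_out([
  [[0, 0, 0], [0, 0, 0], 1],
  [[0, 0, 0], [0, -0.002, 0], 1],
  [[0, 0, 0], [0, -0.0037, 0], 1],
  [[0, 0, 0], [0, -0.0037, 0], 1],
  [[0, 0, 0], [0, -0.0037, 0], -0.2],
  [[0, 0, 0], [0, -0.0037, 0], -0.2],
  [[0, 0, 0], [0, -0.0037, 0], -0.2],
  [[0, 0, 0], [0, -0.0037, -0.05], -0.2],
  [[0, 0, 0], [0, -0.0037, -0.1], -0.2],
  [[0, 0, 0], [0, -0.0037, -0.12], -0.2],
])

```text
t: 32.62
eef_pos: [0.5514, 0.053, 0.1928]
eef_rot: [-0.0, 0.997, 0.082, 0.002]
force: [0.5, -0.5, -1.3]
finger_gap: 0.0511
grip_force: 0.0
```

>>> carry_out([
  [[0, 0, 0], [0, 0, 0], -0.2],
  [[0, 0, 0], [0, 0, 0], -0.2],
])

```text
t: 32.88
eef_pos: [0.5502, 0.0529, 0.1881]
eef_rot: [-0.0, 0.997, 0.082, -0.001]
force: [0.4, -0.3, -0.3]
finger_gap: 0.051
grip_force: 0.0
```

```bash
python3 - <<'E'
from h import *
f=grab('wrist','w9');cv2.imwrite('pics/w9L.png',cv2.resize(f['image'][:,:,::-1],(800,600),interpolation=cv2.INTER_CUBIC))
E
```

```text
(no output)
```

View pics/w9L.png

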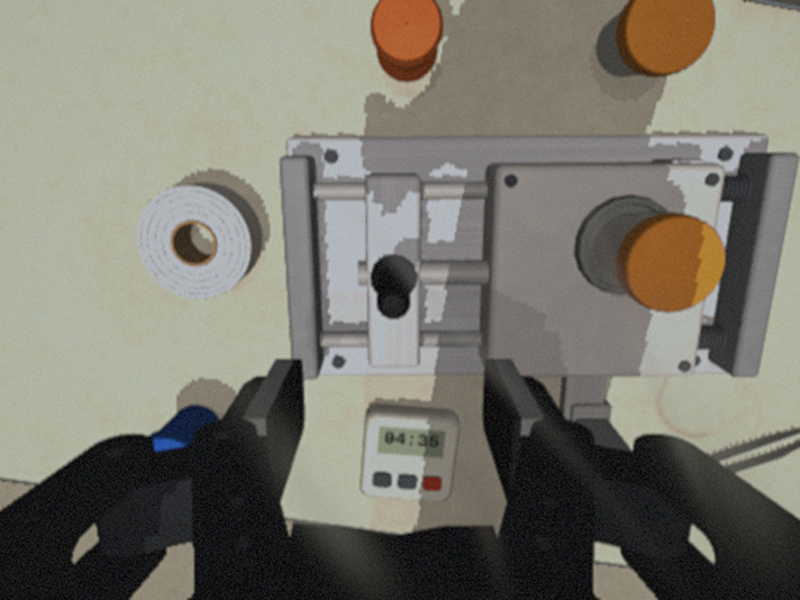

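The knob at (394,302) is free, the cup at (670,262) is upright in its ring, the wedge is in and the bystanders are where they were. Handing in.

```bash
python3 -c "
from plant import workorder
print(workorder.hand_in())"
```

```text
the job is handed in; nothing more can be done
None
```

I took the knob's play down from about 17 mm to about 4 mm (force reading about 5 mm, camera about 3.5 mm), proved it with a second away-then-towards wiggle and handed the job in; no verdict came back.

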